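# Sweep the tappets onto the red mat

### The arm

A 6-joint arm with a two-finger parallel gripper is mounted at the origin on the work surface. World frame = base frame: x ahead of the robot, y to its left, z up, the work surface at z = 0. Lengths are in m, angles in rad, forces in N, time in s.
With the tool pointing down it reaches from about 0.225 to 0.875 m from the base axis. Payload 3.4 kg.
Tool frame: the origin (TCP) lies midway between the tips of the shut fingers; the grasp point (between the pads) lies 19 mm behind it (manip.grip_point_offset is the distance from the TCP to the grasp point, in m); x points along the fingers, y is the direction in which the jaws open and shut, and the axes are right-handed (so a half turn about x gives the same grasp; the last joint's range is limited). The gripper opens to 85 mm and grips with 20 to 120 N. Pads are 22 mm wide; open, the fingers measure 114 mm over their backs; the gripper's body (76 mm by 85 mm) begins 54 mm behind the grasp point. The pads swing forward as they close: fully open they stand 13 mm farther back than shut.
Start: joints at [-1.268, 0.276, 1.505, -0, 1.361, -0.121], TCP at [0.236, -0.524, 0.231] pointing down, gripper open.
Joint ranges: [-2.89, 2.89], [-0.75, 2.08], [0.22, 2.7], [-1.18, 4.32], [0.11, 2.71], [-2.7, 2.7]. Speed limits (rad/s): [2.57, 2.57, 3.14, 3.14, 3.14, 3.14].

### API

Orientations are given as a unit quaternion [w, x, y, z].
In Python, from rig import manip gives the robot as it stands.
- The arm moves only by the shell command python3 -m crank 'ROWS' [FORCE]. ROWS is a JSON object of lists of equal length, an entry for each row: "grip": the opening, from 0 (shut) to 1 (fully open); "slide": the shift along the world's x, y, z in cm, a list of three; "roll": the turn about the world's z in degrees. In form: {"grip": [grip, ...], "slide": [[dx, dy, dz], ...], "roll": [roll, ...]}. A call has 1 to 20 rows; each row is the pose to reach, as a shift and turn from the pose commanded when the call began; what a row does not reach only later rows make up. A row lasts 1/10 s, in which the tool goes at most 50 mm and 8.59 degrees, less where a joint would pass 70% of its speed; a pose out of reach is approached as far as the arm can. A call with a gripper value outside its range is refused whole. The fingers move at their own pace and stop on an object; FORCE is the grip in N (left out, the last holds). Time passes only in rows, so rows that repeat a pose let the fingers close. It gives the time, the measured TCP pose, the force and the opening at its end, in the units of the state.
- manip.get_state(): the state, without advancing time (a new reading comes with each control period).
- manip.get_image(name): name is "side" or "top" or "wrist"; returns a dict with "frame" (384x512x3 uint8, red, green, blue), "K" (3x3 intrinsics, pixels), "R" (3x3) and "t" (3): a world point X has camera coordinates R X + t. Camera axes: x right, y down, z forward; pixel columns grow to the right and rows downward; lengths in m; the calibration is good to about 2 mm. A picture is of the moment at which its call begins. There is no depth.
- manip.sign_off(): hands the job in, once; it reports no verdict.
The state is a dict: "clock": time; "qpos": joint angles; "qd": joint speeds; "effort": joint torques, N m; "position": TCP position; "ee_rot": TCP orientation; "contact_force": force on the tool from outside, world axes, zero at the start; "moment": the same for the moment, N m; "width": finger opening in m.
Only numpy, scipy, OpenCV 4.12 (cv2) and the standard library are available. Lean on these libraries where they do the work, as an engineer would, in place of code of your own. Each camera call takes 0.05 s, during which the arm holds its last target. There are 200 camera calls.

### The job

Take the aluminium straightedge by its green grip, set it down behind the three brass-coloured tappets and, without touching them with the gripper, sweep all three together, upright and in a row against the straightedge, across the bench until each stands entirely on the red mat. Then let go of the straightedge, leaving it standing flat on the bench, and the tappets upright on the mat.

Things in the scene. Friction and masses are not known exactly. Their poses are not given: they have to be found in the camera images.
- straightedge: loose straightedge standing on the bench: aluminium bar 180 mm long (its y), 24 wide (x), 20 high, with an upright green plastic grip on the middle of its top, 60 mm long (y), 20 wide (x), from 20 to 85 mm above the bench; 280 g. Both long sides (+x and -x) are pushing faces. Origin: centre of its underside, z up. Two shorter dark blocks with yellow and orange grips near it are not wanted.
- tappet_1: a loose bucket tappet: upright brass-coloured metal cylinder, 32 mm diameter, 26 mm high, about 60 g, standing on the sheet of white paper; origin at the centre of its underside, z up. The three are alike.
- tappet_2: a loose bucket tappet: upright brass-coloured metal cylinder, 32 mm diameter, 26 mm high, about 60 g, standing on the sheet of white paper; origin at the centre of its underside, z up. The three are alike.
- tappet_3: a loose bucket tappet: upright brass-coloured metal cylinder, 32 mm diameter, 26 mm high, about 60 g, standing on the sheet of white paper; origin at the centre of its underside, z up. The three are alike.
- red_mat: the red mat, let into the bench flush with its surface (height 0, no edge to catch on): a rectangle 220 mm long (its own x) by 140 mm (its own y), fixed; origin at its centre, z up. It lies to the left or to the right of the tappets, one of its long edges towards them; a blue mat of the same size, with black tappets on it, lies on the other side.
Things that resemble listed ones, but are neither listed nor needed, are in the scene too. What is shaped like the tappet_3 but turquoise is not meant. Leave any purple look-alike of the tappet_1 alone.

How it is judged:
On the way:
1. short of the red mat, all three tappets stand in a row against the held straightedge, which is down at the bench (its underside below 12 mm) (x of tappet_1 in the frame of straightedge between -0.038 and 0.038 m and y of tappet_1 in the frame of straightedge between -0.095 and 0.095 m and x of tappet_2 in the frame of straightedge between -0.038 and 0.038 m and y of tappet_2 in the frame of straightedge between -0.095 and 0.095 m and x of tappet_3 in the frame of straightedge between -0.038 and 0.038 m and y of tappet_3 in the frame of straightedge between -0.095 and 0.095 m and (y of tappet_1 in the frame of red_mat above 0.065 m or y of tappet_1 in the frame of red_mat below -0.065 m) and (y of tappet_2 in the frame of red_mat above 0.065 m or y of tappet_2 in the frame of red_mat below -0.065 m) and (y of tappet_3 in the frame of red_mat above 0.065 m or y of tappet_3 in the frame of red_mat below -0.065 m) and contact force between the fingers and straightedge above 1 N and height (world z) of straightedge below 0.012 m), for 0.1 s.
At the end, for the whole second after the job is handed in: The three tappets stand upright (11 degrees) at rest on the red mat, each centre within 60 mm of the mat's centre along its short side (y) and 100 mm along its long side (x); the straightedge is released, at rest, flat on the bench (tilt under 8 degrees, underside below 6 mm) (y of tappet_1 in the frame of red_mat between -0.06 and 0.06 m and x of tappet_1 in the frame of red_mat between -0.1 and 0.1 m and y of tappet_2 in the frame of red_mat between -0.06 and 0.06 m and x of tappet_2 in the frame of red_mat between -0.1 and 0.1 m and y of tappet_3 in the frame of red_mat between -0.06 and 0.06 m and x of tappet_3 in the frame of red_mat between -0.1 and 0.1 m and angle between each of tappet_1, tappet_2, tappet_3's own z axis and vertical below 0.2 rad and height (world z) of each of tappet_1, tappet_2, tappet_3, straightedge below 0.006 m and linear speed of each of tappet_1, tappet_2, tappet_3, straightedge below 0.02 m/s and angle between straightedge's own z axis and vertical below 0.15 rad); the robot touches nothing.
It fails at once if the gripper touches a tappet (contact force between any of the fingers, the arm and tappet_1 above 0.5 N or contact force between any of the fingers, the arm and tappet_2 above 0.5 N or contact force between any of the fingers, the arm and tappet_3 above 0.5 N).
It fails at once if a tappet is knocked over (angle between any of tappet_1, tappet_2, tappet_3's own z axis and vertical above 0.7 rad).
It also fails if it takes over 48 s, if anything falls off the work surface, if the arm or the gripper's body presses on something with over 40 N, if the wrist force passes 120 N, or if a joint passes its speed limit or range.

## Working session

There is one attempt and no reset: what is moved stays moved. The work goes in short steps, Python scripts to look and compute and a shell command to move; the robot and the scene stay as the last step left them, time stands still between calls to the robot, and variables do not carry over. Pictures are saved under pics/ and viewed, on a budget of 10 in all, crops included, one or two more only if the job needs it, and the job is handed in when it is done.

```bash
mkdir -p pics
cat > h.py <<'E'
import numpy as np, cv2
from rig import manip
def shot(name,fn=None):
    d=manip.get_image(name)
    if fn: cv2.imwrite('pics/'+fn,cv2.cvtColor(d['frame'],cv2.COLOR_RGB2BGR))
    return d
def ray(d,uv,z):
    K,R,t=(np.array(d[k]) for k in 'KRt')
    c=-R.T@t; v=R.T@np.linalg.inv(K)@np.array([uv[0],uv[1],1.])
    return c+v*(z-c[2])/v[2]
def proj(d,X):
    p=np.array(d['K'])@(np.array(d['R'])@np.array(X)+np.array(d['t'])); return p[:2]/p[2]
E
python3 - <<'E'
from h import *
a=shot('top','top1.png');b=shot('side','side1.png')
for d in(a,b): print(-np.array(d['R']).T@np.array(d['t']))
print(manip.get_state())
E
```

```text
[0.40167564 0.00821963 0.90478522]
[0.34270493 0.76732838 0.54925911]
{'clock': 0.1, 'qpos': array([-1.26799922e+00,  2.76552546e-01,  1.50598658e+00,  3.88317203e-05,
        1.36073436e+00, -1.21001082e-01]), 'qd': array([-0.00167214, -0.00150573, -0.00521929, -0.00025797,  0.00100194,
        0.0005487 ]), 'effort': array([ 8.50088800e-04, -4.17701697e+01, -2.46404368e+01, -1.85363087e-04,
        5.80194552e-03, -1.04991378e-05]), 'position': array([ 0.23632108, -0.52367768,  0.23052232]), 'ee_rot': array([-0.14812061, -0.6912509 , -0.14930667,  0.69133205]), 'contact_force': array([ 0.28824514,  0.03532143, -0.57129095]), 'moment': array([ 0.00320053, -0.00526024,  0.03478881]), 'width': 0.08564662630609851}
```

View pics/top1.png

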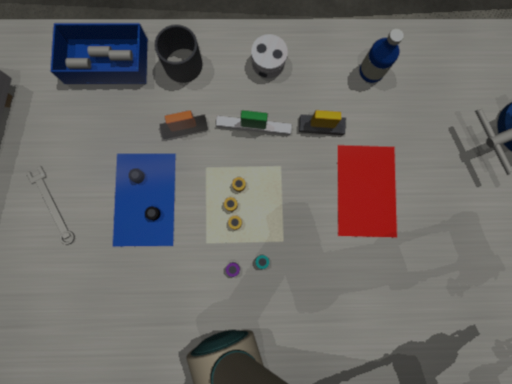

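View pics/side1.png

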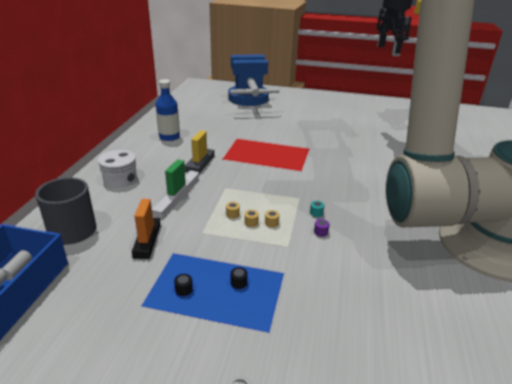

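The top view has +x up and +y to the left. The straightedge lies at about (253,125), with its green grip at (253,119). The brass tappets are at (239,184), (231,203) and (235,222), the red mat is to the right at (367,190), and the turquoise and purple decoys are at (262,262) and (232,270). I'll measure these next.

```bash
cat > meas.py <<'E'
from h import *
def comps(m,amin):
    n,l,s,c=cv2.connectedComponentsWithStats(m.astype(np.uint8)*255)
    return [(s[i,4],c[i],(l==i)) for i in range(1,n) if s[i,4]>=amin]
def hsv(d): return cv2.cvtColor(d['frame'],cv2.COLOR_RGB2HSV)
def rect(d,m,z):
    ys,xs=np.where(m); P=np.array([ray(d,(x,y),z)[:2] for x,y in zip(xs,ys)],np.float32)
    (c,s,a)=cv2.minAreaRect(P); b=cv2.boxPoints((c,s,a))
    e=[b[1]-b[0],b[2]-b[1]]; e=max(e,key=np.linalg.norm); return np.round(c,4),np.round(s,4),np.degrees(np.arctan2(e[1],e[0]))%180
def tapp(d):
    h=hsv(d); m=(h[...,0]>14)&(h[...,0]<26)&(h[...,1]>110)&(h[...,2]>80)
    m=cv2.morphologyEx(m.astype(np.uint8),cv2.MORPH_CLOSE,np.ones((3,3)))
    return [(a,c.round(1),mm) for a,c,mm in comps(m,20)]
E
python3 - <<'E'
from meas import *
d=shot('top'); h=hsv(d); H,S,V=h[...,0],h[...,1],h[...,2]
for a,c,m in comps(((H<6)|(H>174))&(S>180)&(V>120),500): print('red',a,c,rect(d,m,0))
for a,c,m in comps((H>45)&(H<75)&(S>120),40): print('green',a,c,rect(d,m,0.085),rect(d,m,0.05))
for a,c,m in tapp(d):
    x,y,w,hh=cv2.boundingRect(m.astype(np.uint8)); print('tap',a,c,(x,y,w,hh),ray(d,(x+w/2-.5,y+hh/2-.5),.02)[:2].round(4))
roi=np.zeros(H.shape,bool); roi[110:140,212:296]=1
b=roi&(S<40)&(V>185)
print(np.percentile(V[110:140,212:296],[5,50,95]))
for a,c,m in comps(b,60): print('bar',a,c,rect(d,m,.02))
for a,c,m in comps((H>80)&(H<95)&(S>120),30): print('turq',a,c,ray(d,c,.02)[:2])
for a,c,m in comps((H>125)&(H<155)&(S>80),30): print('purp',a,c,ray(d,c,.02)[:2])
cv2.imwrite('pics/c1.png',cv2.resize(cv2.cvtColor(d['frame'],cv2.COLOR_RGB2BGR)[95:245,150:300+10],None,fx=4,fy=4,interpolation=cv2.INTER_CUBIC))
E
```

```text
red 5069 [366.29137897 191.09982245] (array([ 0.528, -0.272]), array([0.1369, 0.2165]), np.float32(177.74004))
green 224 [253.69196429 116.01785714] (array([ 0.6847, -0.003 ]), array([0.0564, 0.0209]), np.float32(83.023056)) (array([ 0.6968, -0.0035]), array([0.0588, 0.0218]), np.float32(83.022964))
tap 171 [328.2 114.7] (314, 110, 28, 10) [ 0.7101 -0.1821]
tap 104 [238.2 184. ] (232, 177, 13, 14) [0.5442 0.0343]
tap 100 [230.2 204.1] (224, 197, 13, 14) [0.4975 0.0531]
tap 105 [234.6 222.4] (228, 216, 14, 14) [0.4535 0.0429]
[ 45. 125. 156.]
turq 101 [261.87128713 261.71287129] [ 0.36412684 -0.01860465]
turq 165 [211.06666667 342.41212121] [0.19186807 0.09552259]
purp 117 [232.44444444 269.43589744] [0.34799184 0.04805279]
```

View pics/c1.png

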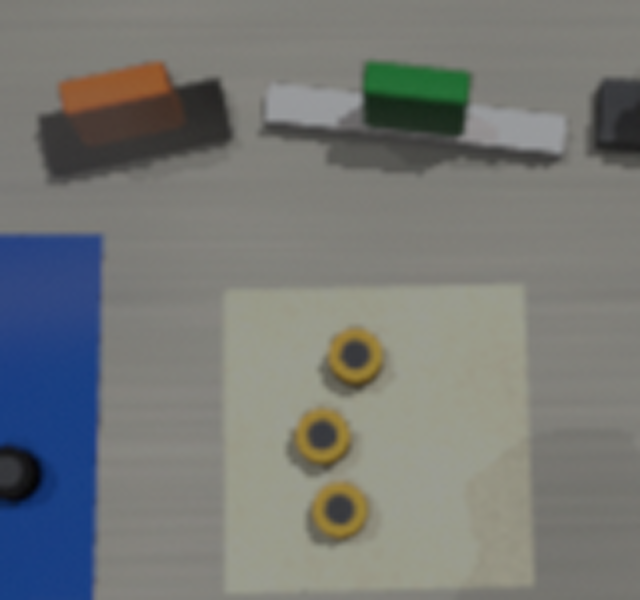

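```bash
cat >> h.py <<'E'
from scipy.spatial.transform import Rotation as Ro
def yaw():
    s=manip.get_state(); q=s['ee_rot']; M=Ro.from_quat([q[1],q[2],q[3],q[0]]).as_matrix()
    return np.degrees(np.arctan2(M[1,1],M[0,1])),M[:,0],s['position'],s['qpos'],s['clock'],s['width']
E
python3 -c "
from h import *
print(yaw())"
```

```text
(np.float64(-65.72034070907178), array([-3.77656472e-04,  1.27963012e-03, -9.99999110e-01]), array([ 0.23634069, -0.52378735,  0.23066135]), array([-1.26801295e+00,  2.76450521e-01,  1.50578367e+00,  2.15547335e-05,
        1.36069250e+00, -1.20981010e-01]), 0.15, 0.08549767961824116)
```

```bash
python3 -m crank '{"grip":[1,1,1,1,1,1,1,1,1,1,1,1,1,1,1,1,1,1,1,1],"slide":[[4,4,0],[8,8,0],[11,12,0],[14,16,0],[17,20,0],[20,24,0],[23,28,0],[26,32,0],[29,36,0],[32,40,0],[35,43,0],[38,46,0],[41,49,0],[43,51,0],[44.9,52.1,0],[44.9,52.1,0],[44.9,52.1,-4],[44.9,52.1,-8],[44.9,52.1,-8],[44.9,52.1,-8]],"roll":[5,10,15,20,25,30,35,40,45,50,55,58,59.7,59.7,59.7,59.7,59.7,59.7,59.7,59.7]}' 60
python3 - <<'E'
from h import *
print(yaw()); d=shot('wrist','w1.png')
print([proj(d,(.685,-.003,z)).round() for z in(.085,.02)])
E
```

```text
clock: 2.15
position: [0.6848, -0.0038, 0.1513]
ee_rot: [-0.473, -0.525, -0.473, 0.526]
contact_force: [0.5, -1.0, 0.5]
width: 0.0854
(np.float64(-6.055030270104674), array([-1.71738018e-03, -5.85375102e-05, -9.99998524e-01]), array([ 0.68477843, -0.0037689 ,  0.15126219]), array([-1.06893993e-01,  4.87883542e-01,  1.37026558e+00, -2.51628017e-04,
        1.28514487e+00, -1.14287234e-03]), 2.15, 0.08542937851058016)
[array([253., 204.]), array([253., 184.])]
```

View pics/w1.png

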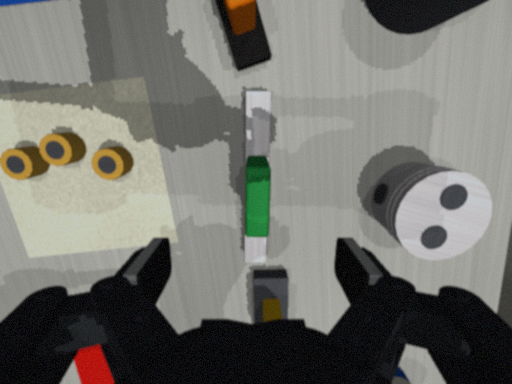

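The bar stands vertical in the wrist view, with the green grip top at about (258,207). That is within 5 px of the projection and centred between the jaws. Next I descend, grip and lift.

```bash
python3 -m crank '{"grip":[1,1,1,1,1,0,0,0,0,0,0,0,0,0,0,0],"slide":[[0,0,-3],[0,0,-6],[0,0,-9],[0,0,-10.5],[0,0,-10.5],[0,0,-10.5],[0,0,-10.5],[0,0,-10.5],[0,0,-10.5],[0,0,-10.5],[0,0,-10.5],[0,0,-10.5],[0,0,-8.5],[0,0,-5.5],[0,0,-3.5],[0,0,-3.5]],"roll":[0,0,0,0,0,0,0,0,0,0,0,0,0,0,0,0]}' 60
```

```text
clock: 3.8
position: [0.687, -0.0033, 0.1186]
ee_rot: [0.474, 0.527, 0.472, -0.524]
contact_force: [0.0, -0.2, -2.4]
width: 0.0192
```

```bash
python3 -m crank '{"grip":[0,0,0,0,0,0,0,0,0,0,0,0,0,0,0],"slide":[[-2,1,0],[-4,2,0],[-6,4,0],[-8,5,0],[-10,6,0],[-12,7,0],[-14,8,0],[-16,10,0],[-17,11,0],[-18.2,11.8,0],[-18.2,11.8,0],[-18.2,11.8,0],[-18.2,11.8,0],[-18.2,11.8,-3],[-18.2,11.8,-3]],"roll":[-7,-14,-21,-28,-35,-42,-49,-56,-63,-70,-77,-83,-86.3,-86.3,-86.3]}'
python3 - <<'E'
from meas import *
print(yaw()); d=shot('wrist','w2.png'); shot('top','t2.png')
for a,c,m in tapp(d): print(a,c,ray(d,c,.026)[:2].round(3))
E
```

```text
clock: 5.3
position: [0.499, 0.1144, 0.0821]
ee_rot: [0.014, -0.703, 0.015, 0.711]
contact_force: [-1.6, -0.7, -3.2]
width: 0.0191
(np.float64(-92.31479829440555), array([-0.01069603, -0.00106061, -0.99994223]), array([0.49899933, 0.114432  , 0.0821113 ]), array([ 8.95190310e-02,  3.19894793e-01,  1.85199612e+00, -1.20550035e-04,
        9.80449970e-01,  1.70079179e+00]), 5.3, 0.019061619429726565)
1288 [357.3 141.4] [0.546 0.038]
2065 [333.9 221.7] [0.485 0.052]
```

View pics/w2.png

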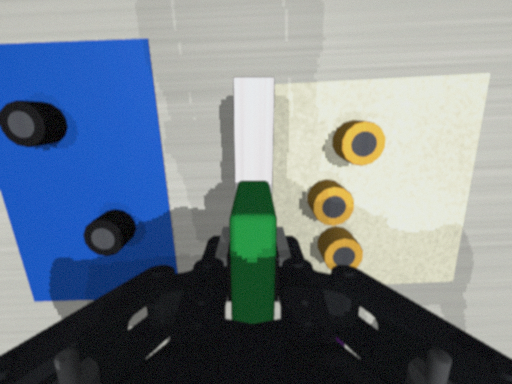

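View pics/t2.png

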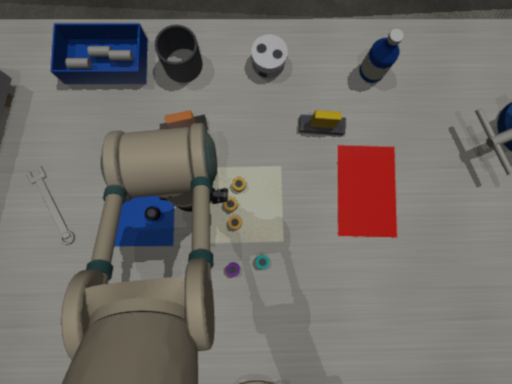

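The bar's top end is at (254,80) and it hangs straight. The three tappets are on its −y side at (360,143), (332,203) and (340,250). The black decoys on the left and the purple and turquoise ones are clear. Next I lower it behind the row.

```bash
python3 -m crank '{"grip":[0,0,0,0,0],"slide":[[0,0,-1.5],[0,0,-3],[0,0,-3.7],[0,0,-3.7],[0,0,-3.7]],"roll":[0,0,0,0,0]}'; python3 -c "
from h import *
print(yaw())"
```

```text
clock: 5.9
position: [0.504, 0.1149, 0.0499]
ee_rot: [-0.014, 0.707, -0.014, -0.707]
contact_force: [-0.5, -1.1, -2.9]
width: 0.0192
(np.float64(-92.31745770079979), array([ 9.33205251e-04,  2.51771722e-05, -9.99999564e-01]), array([0.50398761, 0.11488644, 0.04989837]), array([ 8.95023124e-02,  3.60725069e-01,  1.88946650e+00, -7.50432625e-05,
        8.90469364e-01,  1.70079311e+00]), 5.9, 0.01921805457257741)
```

```bash
python3 -m crank '{"grip":[0,0,0,0,0,0],"slide":[[0,0,-0.2],[0,0,-0.3],[0,0,-0.3],[0,0,-0.3],[0,0,-0.3],[0,0,-0.3]],"roll":[2.5,5.3,5.3,5.3,5.3,5.3]}'; python3 -c "
from h import *
print(yaw())"
```

```text
clock: 6.5
position: [0.5043, 0.1148, 0.0473]
ee_rot: [0.018, 0.708, 0.018, -0.706]
contact_force: [-0.6, -0.4, 4.7]
width: 0.0194
(np.float64(-87.04148204547705), array([ 2.00340335e-03, -3.67480440e-05, -9.99997993e-01]), array([0.50429781, 0.11481709, 0.04729002]), array([ 8.94252149e-02,  3.64019084e-01,  1.89266385e+00, -2.78952651e-04,
        8.82917625e-01,  1.60876241e+00]), 6.5, 0.019427357222265587)
```

```bash
python3 -m crank '{"grip":[0,0,0,0,0,0,0,0,0,0,0,0,0,0,0,0,0],"slide":[[0,-0.5,0.1],[0.1,-1.2,0.1],[0.1,-2,0.1],[0.1,-2.8,0.1],[0.2,-3.6,0.1],[0.2,-4.4,0.1],[0.3,-5.2,0.1],[0.3,-6,0.1],[0.4,-6.8,0.1],[0.4,-7.6,0.1],[0.4,-8.4,0.1],[0.5,-9.2,0.1],[0.5,-10,0.1],[0.6,-10.8,0.1],[0.6,-11.5,0.1],[0.6,-12,0.1],[0.6,-12,0.1]],"roll":[0,0,0,0,0,0,0,0,0,0,0,0,0,0,0,0,0]}'
python3 - <<'E'
from meas import *
print(yaw()); d=shot('wrist','w3.png')
for a,c,m in tapp(d): print(a,c,ray(d,c,.026)[:2].round(3))
E
```

```text
clock: 8.2
position: [0.5095, -0.0063, 0.0473]
ee_rot: [-0.019, -0.707, -0.018, 0.707]
contact_force: [-0.2, -0.6, -1.6]
width: 0.0192
(np.float64(-87.0331893474721), array([-2.27498151e-05, -1.22238111e-03, -9.99999253e-01]), array([ 0.50949591, -0.00630041,  0.04729474]), array([-1.48117298e-01,  3.55579491e-01,  1.90761421e+00, -1.57526941e-03,
        8.78241666e-01,  1.37190419e+00]), 8.2, 0.019194650985660103)
1440 [298.1 171.9] [ 0.547 -0.032]
822 [302.9 230.2] [ 0.509 -0.039]
72 [277.2 306.4] [ 0.451 -0.027]
```

View pics/w3.png

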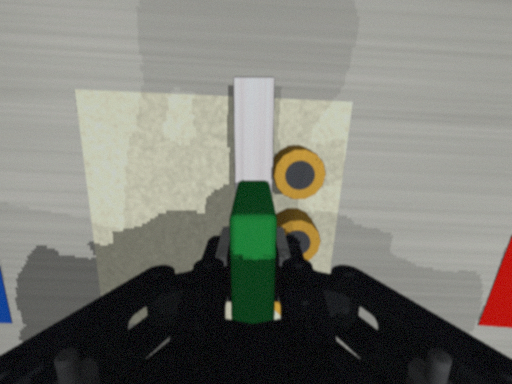

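Two tappets stand against the bar at (299,173) and (298,238). The third shows as a brass sliver at (277,306), level with the others by ray. I'll carry on to the mat.

```bash
python3 -m crank '{"grip":[0,0,0,0,0,0,0,0,0,0,0,0,0,0,0,0,0,0],"slide":[[0,-0.4,0],[0.1,-1,0],[0.1,-1.7,0],[0.1,-2.5,0],[0.2,-3.3,0],[0.2,-4.1,0],[0.3,-4.9,0],[0.3,-5.7,0],[0.3,-6.5,0],[0.4,-7.3,0],[0.4,-8.1,0],[0.5,-8.9,0],[0.5,-9.7,0],[0.5,-10.5,0],[0.6,-11.2,0],[0.6,-11.7,0],[0.6,-12,0],[0.6,-12,0]],"roll":[0,0,0,0,0,0,0,0,0,0,0,0,0,0,0,0,0,0]}' && python3 -m crank '{"grip":[0,0,0,0,0,0,0,0,0,0,0,0,0,0,0,0,0,0],"slide":[[0,-0.4,0],[0.1,-1,0],[0.1,-1.7,0],[0.1,-2.5,0],[0.2,-3.3,0],[0.2,-4.1,0],[0.3,-4.9,0],[0.3,-5.7,0],[0.3,-6.5,0],[0.4,-7.3,0],[0.4,-8.1,0],[0.5,-8.9,0],[0.5,-9.7,0],[0.5,-10.5,0],[0.6,-11.1,0],[0.6,-11.6,0],[0.6,-11.9,0],[0.6,-11.9,0]],"roll":[0,0,0,0,0,0,0,0,0,0,0,0,0,0,0,0,0,0]}'
python3 - <<'E'
from meas import *
print(yaw()); d=shot('wrist'); shot('top','t4.png')
for a,c,m in tapp(d): print(a,c,ray(d,c,.026)[:2].round(3))
E
```

```text
clock: 10.05
position: [0.5156, -0.1259, 0.0473]
ee_rot: [0.019, 0.707, 0.018, -0.707]
contact_force: [0.2, 0.3, -1.9]
width: 0.0195
clock: 11.85
position: [0.5216, -0.245, 0.0474]
ee_rot: [0.019, 0.707, 0.018, -0.707]
contact_force: [0.3, -0.2, -2.6]
width: 0.0192
(np.float64(-87.02312093748417), array([ 2.65160573e-04, -1.09117366e-03, -9.99999370e-01]), array([ 0.52156543, -0.24496218,  0.04735903]), array([-5.59320438e-01,  4.36044004e-01,  1.76090688e+00, -9.68367405e-04,
        9.43838253e-01,  9.60087244e-01]), 11.85, 0.019199849069975072)
1543 [297.1 171. ] [ 0.559 -0.27 ]
997 [299.7 228.3] [ 0.522 -0.276]
94 [277.2 307.7] [ 0.462 -0.266]
```

View pics/t4.png

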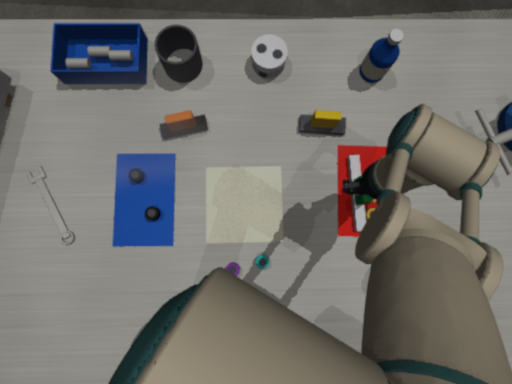

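The bar lies on the red mat at about (358,195), with the tappets at y ≈ −0.27 on its far side. Next I lower 1 mm, release and rise.

```bash
python3 -m crank '{"grip":[0,0,1,1,1,1,1,1,1,1,1,1,1,1,1,1],"slide":[[0,0,-0.1],[0,0,-0.1],[0,0,-0.1],[0,0,-0.1],[0,0,-0.1],[0,0,-0.1],[0,0,-0.1],[0,0,-0.1],[0,0,-0.1],[0,0,1],[0,0,3],[0,0,6],[0,0,10],[0,0,14],[0,0,16],[0,0,16]],"roll":[0,0,0,0,0,0,0,0,0,0,0,0,0,0,0,0]}' && python3 -m crank '{"grip":[1,1,1,1,1,1,1,1,1,1],"slide":[[0,3,0],[0,7,0],[0,11,0],[0,15,0],[0,19,0],[0,23,0],[0,27,0],[0,30,0],[0,30,0],[0,30,0]],"roll":[0,0,0,0,0,0,0,0,0,0]}'
python3 - <<'E'
from meas import *
d=shot('top')
for a,c,m in tapp(d):
    x,y,w,hh=cv2.boundingRect(m.astype(np.uint8)); p=ray(d,(x+w/2-.5,y+hh/2-.5),.02)[:2]
    th=np.radians(-2.26); q=p-[.528,-.272]; print(a,c,p.round(3),'mat',(q@[np.cos(th),np.sin(th)]).round(3),(q@[-np.sin(th),np.cos(th)]).round(3))
cv2.imwrite('pics/c5.png',cv2.resize(cv2.cvtColor(d['frame'],cv2.COLOR_RGB2BGR)[130:250,320:420],None,fx=4,fy=4,interpolation=cv2.INTER_CUBIC))
E
```

```text
clock: 13.55
position: [0.5234, -0.2454, 0.2121]
ee_rot: [0.02, 0.709, 0.017, -0.704]
contact_force: [0.4, 0.0, 0.7]
width: 0.0851
clock: 14.55
position: [0.5208, 0.0561, 0.2065]
ee_rot: [-0.019, -0.706, -0.019, 0.707]
contact_force: [-0.0, -0.6, -0.5]
width: 0.0854
171 [327.5 114.8] [ 0.709 -0.182] mat 0.177 0.097
105 [372.  184.6] [ 0.534 -0.275] mat 0.006 -0.003
110 [372.1 214.4] [ 0.468 -0.277] mat -0.06 -0.007
```

View pics/c5.png

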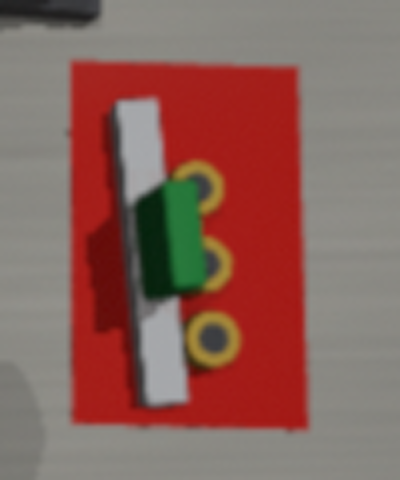

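The crop shows the bar standing flat. The three tappets are upright beside it at about (198,187), (205,262) and (213,339), all well inside the mat.

```bash
python3 -c "
from rig import manip
print(manip.sign_off())"
```

```text
the job is handed in; nothing more can be done
None
```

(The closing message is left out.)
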